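Gauge the wear depth of the green guide block

ROBOT

A 6-joint arm with a two-finger parallel gripper is mounted at the origin on the work surface. World frame = base frame: x ahead of the robot, y to its left, z up, the work surface at z = 0. Lengths are in m, angles in rad, forces in N, time in s.
With the tool pointing down it reaches from about 0.375 to 0.9 m from the base axis. Payload 3.1 kg.
Tool frame: the origin (TCP) lies midway between the tips of the shut fingers; the grasp point (between the pads) lies 19 mm behind it (manip.grasp_offset is the distance from the TCP to the grasp point, in m); z points along the fingers, y is the direction in which the jaws open and shut (so a half turn about z gives the same grasp; the last joint's range is limited). The gripper opens to 87 mm and grips with 3 to 60 N. Pads are 19 mm wide; open, the fingers measure 117 mm over their backs; the gripper's body (75 mm by 190 mm) begins 51 mm behind the grasp point.
Start: joints at [1.034, 0.527, 1.433, -0, 1.181, -0.178], TCP at [0.219, 0.585, 0.223] pointing down, gripper open.
Joint ranges: [-3.08, 3.08], [-0.75, 2.2], [0.22, 2.44], [-1.43, 4.57], [0, 2.65], [-2.85, 2.85]. Speed limits (rad/s): [2.79, 2.79, 3.14, 3.14, 3.14, 3.14].

INTERFACE

Orientations are given as a rotation vector (axis times angle).
In Python, from rig import manip gives the robot as it stands.
- The arm moves only by the tool apply_moves, never from a script. Its argument "rows" is a list of rows, each a list of 4 numbers: the shift along the world's x, y, z in mm, then the turn about the world's z in degrees. A call has 1 to 5 rows; each row is the pose to reach, as a shift and turn from the pose measured when the call began; what a row does not reach only later rows make up. A row lasts 1/12 s, in which the tool goes at most 41.7 mm and 7.16 degrees, less where a joint would pass 70% of its speed; a pose out of reach is approached as far as the arm can. A call with a gripper value outside its range is refused whole. "grip" is the opening, from 0 (shut) to 1 (fully open), set as the call begins (left out, the last holds). The fingers move at their own pace and stop on an object; the grip force is fixed at half the most. Time passes only in rows, so rows that repeat a pose let the fingers close. It gives the time, the measured TCP pose, the force and the opening at its end, in the units of the state.
- manip.get_obs(): the state, without advancing time (a new reading comes with each control period).
- manip.grab_frame(name): name is "side" or "top"; returns a dict with "frame" (480x640x3 uint8, red, green, blue), "fx", "fy", "cx", "cy" (pixels), "rvec" (rotation vector, rad) and "tvec" (3), from world to camera coordinates, as OpenCV has them. Camera axes: x right, y down, z forward; pixel columns grow to the right and rows downward; lengths in m; the calibration is good to about 2 mm. A picture is of the moment at which its call begins. There is no depth.
- manip.close_job(): hands the job in, once; it reports no verdict.
Trained networks look in the newest picture that a camera, given by its name, has taken for a name from the list of things; names that differ only in an ending like _2 or _b are one class to them, and where a whole thing is asked for, a point or a joint stands for the part that bears it (a point fixed in the world has none). Each returns a list of dicts, best first, with "p" (0 to 1); they miss things now and then, are a little off and sometimes report something else, mostly with a low value. They report only what shows in the picture. A call takes as long as a camera call. They do not tell look-alikes from the thing itself.
- manip.recognise(camera, name): "position" ([column, row] in pixels, amid what is visible of it).
- manip.masks_of(camera, name): "region" (480x640 bool, what is visible of it) and "position" ([column, row] in pixels, amid what is visible of it).
The state is a dict: "time": time; "joint_positions": joint angles; "dq": joint speeds; "joint_torque": joint torques, N m; "tcp_pos": TCP position; "tcp_rot": TCP orientation; "ft_force": force on the tool from outside, world axes, zero at the start; "torque": the same for the moment, N m; "width": finger opening in m.
Only numpy, scipy, OpenCV 4.12 (cv2) and the standard library are available. Lean on these libraries where they do the work, as an engineer would, in place of code of your own. Each camera call takes 0.05 s, during which the arm holds its last target. There are 200 camera calls.

TASK

Check the wear of the green conveyor guide block: take the depth gauge from its black rest, set it squarely across the middle of the green block's channel with the red probe in the channel, and press it down until its metal foot sits flat on both sides. Let go and leave it standing there so that the depth can be read; do not push the green block away.

Things in the scene. Friction and masses are not known exactly. Their poses are not given: they have to be found in the camera images.
- gauge_grip (a point): Depth gauge, 0.42 kg: aluminium foot 36 (x) x 90 (y) x 10 mm thick; on its middle a black column 26 (x) x 34 (y), top 70 mm above the foot's underside; grip it across x. Point: on the column's axis, 38 mm above the foot's underside; z up, y along the foot's long side. A red rod, 8 mm diameter, runs through it: 20 mm out below the foot (the probe), 3 mm out on top, rising as the probe goes in.
- probe (a joint): How far the probe is pushed up into the gauge, m: 0 = free, 20 mm out below the foot. With the foot flat, channel depth = 0.020 - this value (0.008 in the green channel). Sprung, with drag: pushing it in takes about 7 N, more than the gauge's weight, so the gauge must be pressed down; once the foot is flat it stays down when let go.
- green_channel (a point): Green plastic guide block, loose, 0.42 kg, 120 (x) x 110 (y) x 36 mm high, lying on the table. Point: middle of its top, level with the top faces, on the centre line of its channel, which runs along x over the whole length, 30 mm wide (y), 12 mm deep. z up. The foot's long side goes along this y, either way round. A blue and a yellow block of the same size lie near by in any order.
- gauge_rest: Fixed black plastic rest, 60 (x) x 110 (y) x 45 mm high, with a slot 38 mm wide (y) along x, 35 mm deep. Origin: centre of its underside. At the start the gauge's foot lies on its top, foot's long side along y, the probe hanging free in the slot; the gauge lifts straight up.
Mind the look-alikes: they are no part of the job. Leave any purple or white look-alike of the part that bears green_channel alone. There is more than one size of the part that bears gauge_grip; the job needs the smallest.

How it is judged:
By the outcome, as a careful person would: the job done as asked, in the order asked, and still so for the second after the job is handed in, with the robot touching nothing.
It also fails if it takes over 35 s, if anything falls off the work surface, if the arm or the gripper's body presses on something with over 40 N, if the wrist force passes 120 N, or if a joint passes its speed limit or range.

## Working session

There is one attempt and no reset: what is moved stays moved. The work goes in short steps, Python scripts to look and compute and a tool call to move; the robot and the scene stay as the last step left them, time stands still between calls to the robot, and variables do not carry over. Pictures are saved under pics/ and viewed, about 8 in all and at most 12, crops included, and the job is handed in when it is done.

Besides the shell and the picture viewer there is one more tool, called after ">>>" by a JSON object that holds its "op" and its "data". apply_moves: Moves the arm, as the interface text tells. Its arguments: {"type":"object","properties":{"rows":{"type":"array","items":{"type":"array","items":{"type":"number"}}},"grip":{"type":"number"}},"required":["rows"]}

```bash
mkdir -p pics
cat > h.py <<'E'
import numpy as np, cv2
from rig import manip
def grab(n,fn=None):
    f=manip.grab_frame(n)
    if fn: cv2.imwrite('pics/'+fn,f['frame'][:,:,::-1])
    return f
def K(f): return np.array([[f['fx'],0,f['cx']],[0,f['fy'],f['cy']],[0,0,1.]])
def ray(f,uv,z):
    R=cv2.Rodrigues(np.array(f['rvec'],float))[0]; t=np.array(f['tvec'],float)
    c=-R.T@t; d=R.T@np.linalg.inv(K(f))@np.array([uv[0],uv[1],1.])
    return c+d*(z-c[2])/d[2]
def proj(f,P): return cv2.projectPoints(np.array(P,float).reshape(-1,1,3),np.array(f['rvec'],float),np.array(f['tvec'],float),K(f),None)[0].reshape(-1,2)
E
python3 - <<'E'
from h import *
o=manip.get_obs(); print(o['time'],o['tcp_pos'],o['tcp_rot'],o['width'],o['ft_force'])
for c in('top','side'):
    f=grab(c,c+'0.png')
    R=cv2.Rodrigues(np.array(f['rvec'],float))[0];print(c,-R.T@np.array(f['tvec']))
    for n,z in(('gauge_grip',.08),('green_channel',.036),('gauge_rest',.045)):
        for d in manip.recognise(c,n): print(c,n,round(d['p'],2),np.round(d['position']),np.round(ray(f,d['position'],z),3))
E
```

```text
0.0 [0.21907469 0.58456415 0.22157829] [-0.56039451 -3.09046556  0.0031767 ] 0.08692331299663898 [ 0.75108602  0.86097301 -0.2646809 ]
top [0.2217918  0.04371573 1.51218321]
top gauge_grip 0.9 [191. 305.] [0.333 0.35  0.08 ]
top gauge_grip 0.78 [153. 187.] [0.646 0.468 0.08 ]
top gauge_grip 0.63 [196. 250.] [0.478 0.344 0.08 ]
top green_channel 0.77 [465. 324.] [ 0.295 -0.366  0.036]
top green_channel 0.69 [284. 311.] [0.324 0.114 0.036]
top green_channel 0.65 [461. 251.] [ 0.49  -0.363  0.036]
top gauge_rest 0.97 [205. 261.] [0.454 0.326 0.045]
side [-0.05345196 -0.77756694  1.03501757]
side gauge_grip 0.88 [205. 213.] [0.316 0.322 0.08 ]
side gauge_grip 0.71 [287. 152.] [0.653 0.441 0.08 ]
side gauge_grip 0.57 [253. 190.] [0.473 0.334 0.08 ]
side green_channel 0.84 [352. 425.] [ 0.294 -0.376  0.036]
side green_channel 0.84 [249. 276.] [0.319 0.087 0.036]
side green_channel 0.83 [420. 372.] [ 0.484 -0.36   0.036]
side gauge_rest 0.9 [256. 209.] [0.456 0.294 0.045]
```

View pics/top0.png

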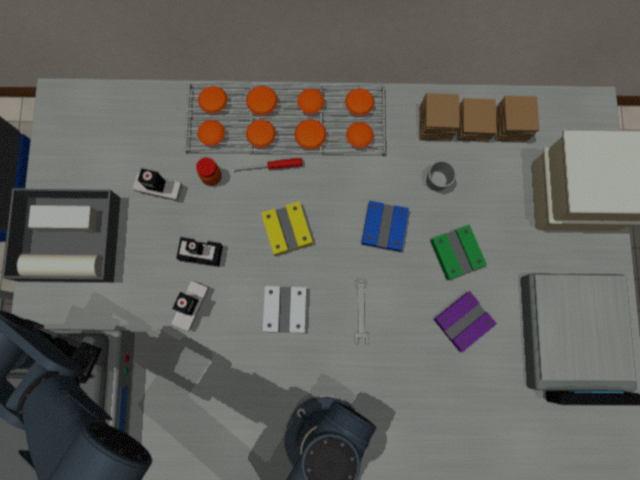

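View pics/side0.png

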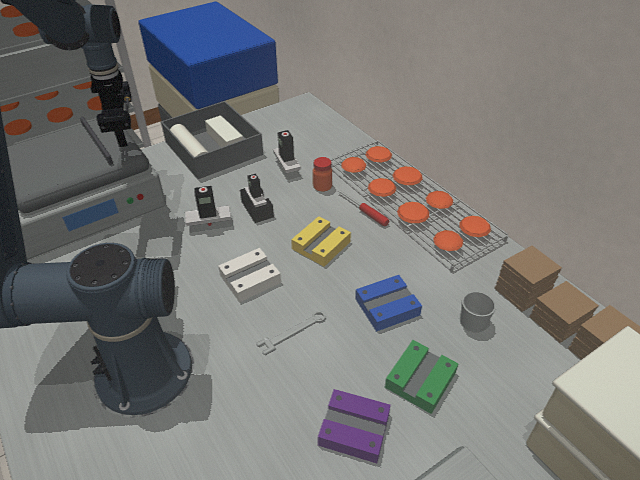

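The top view shows three gauges: the smallest sits on the black rest at about (196,250), and larger ones stand at (191,305) and (153,187). The green block is at (461,251), with purple, blue, yellow and white look-alikes around it. Next I fit poses to the silhouettes in both views.

```bash
cat >> h.py <<'E'
from scipy.optimize import minimize
S=4
def sil(f,boxes,p):
    m=np.zeros((480*S,640*S),np.uint8); c,s=np.cos(p[2]),np.sin(p[2])
    z0=p[3] if len(p)>3 else 0
    for (lx,ly,za,zb) in boxes:
        P=[[p[0]+c*x-s*y,p[1]+s*x+c*y,z+z0] for x in(-lx/2,lx/2) for y in(-ly/2,ly/2) for z in(za,zb)]
        q=(proj(f,P)+.5)*S
        cv2.fillConvexPoly(m,cv2.convexHull(np.round(q).astype(np.int32)),1)
    return m>0
def fit(views,boxes,p0,step):
    V=[(f,np.kron(m.astype(np.uint8),np.ones((S,S),np.uint8))>0) for f,m in views]
    def cost(p):
        return -sum((sil(f,boxes,p)&m).sum()/(sil(f,boxes,p)|m).sum() for f,m in V)/len(V)
    p0=np.array(p0,float); sim=np.vstack([p0]+[p0+np.eye(len(p0))[i]*step[i] for i in range(len(p0))])
    r=minimize(cost,p0,method='Nelder-Mead',options=dict(initial_simplex=sim,xatol=1e-4,fatol=1e-4,maxfev=150))
    return r.x,-r.fun
def pick(c,n,uv):
    return min(manip.masks_of(c,n),key=lambda d:np.hypot(*(np.array(d['position'])-uv)))['region']
BLK=[(.12,.11,0,.036)]; GA=[(.036,.09,0,.010),(.026,.034,0,.07),(.008,.008,0,.073)]; REST=[(.06,.11,0,.045)]
E
python3 - <<'E'
from h import *
ft=grab('top'); g1=pick('top','green_channel',(461,251)); a1=pick('top','gauge_grip',(196,250))
fs=grab('side'); g2=pick('side','green_channel',(420,372)); a2=pick('side','gauge_grip',(253,190))
print([m.sum() for m in(g1,a1,g2,a2)])
for V in([(ft,g1)],[(fs,g2)],[(ft,g1),(fs,g2)]):
  for y0 in (.35,.35+1.57): 
    p,s=fit(V,BLK,[.488,-.362,y0],[.01,.01,.1]); print('green',p.round(4),np.degrees(p[2]).round(1),s)
GZ=[(a,b,c+.045,d+.045) for a,b,c,d in GA]
for V in([(ft,a1)],[(fs,a2)],[(ft,a1),(fs,a2)]):
  for y0 in(1.45,-.1):
    p,s=fit(V,GZ,[.476,.334,y0],[.01,.01,.1]); print('gauge',p.round(4),np.degrees(p[2]).round(1),s)
# red rod top
hsv=ft['frame'].astype(int); r=(hsv[...,0]>120)&(hsv[...,1]<80)&(hsv[...,2]<80)
yy,xx=np.nonzero(r[230:262,180:215]); print(len(xx))
if len(xx): print(ray(ft,(xx.mean()+180,yy.mean()+230),.118))
# channel line of green: grey pixels
im=ft['frame']; fr=cv2.resize(im[215:290,420:500],None,fx=5,fy=5,interpolation=cv2.INTER_CUBIC)
fr2=cv2.resize(im[225:275,165:235],None,fx=5,fy=5,interpolation=cv2.INTER_CUBIC)
h=max(fr.shape[0],fr2.shape[0]); pad=lambda a:np.pad(a,((0,h-a.shape[0]),(0,0),(0,0)))
cv2.imwrite('pics/crop1.png',np.hstack([pad(fr),pad(fr2)])[:,:,::-1])
E
```

```text
[np.int64(1893), np.int64(466), np.int64(3106), np.int64(439)]
green [ 0.491  -0.3574  0.3856] 22.1 0.9587300576378053
green [ 0.4901 -0.3542  1.8773] 107.6 0.8722525804493018
green [ 0.4904 -0.3589  0.3628] 20.8 0.9612944907788089
green [ 0.4871 -0.3594  1.9736] 113.1 0.8732577829881464
green [ 0.4908 -0.3581  0.3641] 20.9 0.9576245198381823
green [ 0.4878 -0.3584  1.9754] 113.2 0.8685221928590343
gauge [ 0.482   0.348  -0.2083] -11.9 0.9062691694270641
gauge [ 0.4823  0.3483 -0.2147] -12.3 0.906519065190652
gauge [0.4698 0.3257 1.3451] 77.1 0.5616491261948441
gauge [ 0.4818  0.3455 -0.1816] -10.4 0.9286392619725953
gauge [ 0.4821  0.3468 -0.2097] -12.0 0.9110269102871003
gauge [ 0.4819  0.3469 -0.1871] -10.7 0.9118272322102599
2
[0.48184534 0.34708173 0.118     ]
```

View pics/crop1.png

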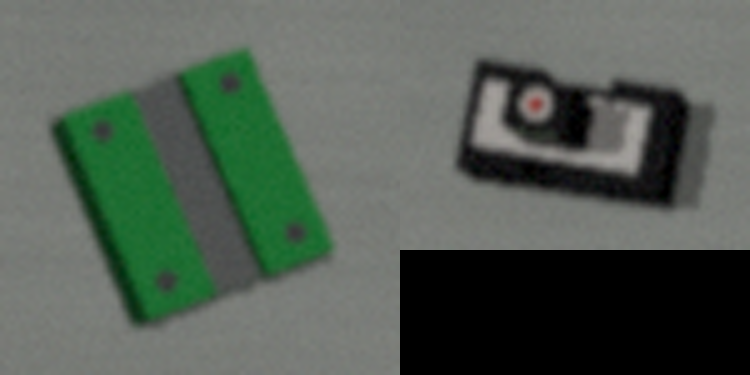

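Green block: (0.491, -0.358), yaw about 21.3°. Gauge: (0.482, 0.347), yaw about -11°. The crop confirms the channel direction and the red rod tip. I'll move above the gauge and turn about -80.5°.

>>> {"op": "apply_moves", "data": {"rows": [[40,-36,0,-7],[80,-72,0,-14],[116,-105,0,-21],[150,-136,0,-28],[180,-163,0,-35]], "grip": 1}}

```text
time: 1.12
tcp_pos: [0.3749, 0.4441, 0.2228]
tcp_rot: [1.471, 2.775, 0.001]
ft_force: [0.5, 0.4, 0.5]
width: 0.0868
```

>>> {"op": "apply_moves", "data": {"rows": [[30,-27,0,-7],[60,-54,0,-14],[85,-77,0,-21],[100,-90,0,-28],[107,-97,0,-35]]}}

```text
time: 1.53
tcp_pos: [0.4849, 0.3447, 0.2229]
tcp_rot: [2.248, 2.193, 0.002]
ft_force: [0.1, 0.4, 0.5]
width: 0.0871
```

>>> {"op": "apply_moves", "data": {"rows": [[0,0,0,-7],[0,0,0,-10],[0,0,0,-10],[0,0,0,-10]]}}

```text
time: 1.87
tcp_pos: [0.4849, 0.3446, 0.2229]
tcp_rot: [2.429, 1.99, 0.002]
ft_force: [0.2, 0.2, -0.6]
width: 0.087
```

```bash
cat >> h.py <<'E'
def st():
    o=manip.get_obs(); r=o['tcp_rot']; a=(2*np.degrees(np.arctan2(r[1],r[0]))-90+90)%180-90
    print('t',round(o['time'],2),'tcp',np.round(np.array(o['tcp_pos'])*1e3,1),'jaw deg',round(a,1),'tilt',np.round(r,3),'F',np.round(o['ft_force'],1),'w',round(o['width']*1e3,1)); return o
E
python3 - <<'E'
from h import *
st(); grab('top','t1.png'); f=grab('side','s1.png')
im=f['frame'][100:260,170:350]; cv2.imwrite('pics/s1c.png',cv2.resize(im,None,fx=4,fy=3.7,interpolation=cv2.INTER_CUBIC)[:,:,::-1])
E
```

```text
t 1.87 tcp [484.9 344.6 222.9] jaw deg -11.3 tilt [2.429e+00 1.990e+00 2.000e-03] F [ 0.2  0.2 -0.6] w 87.0
```

View pics/s1c.png

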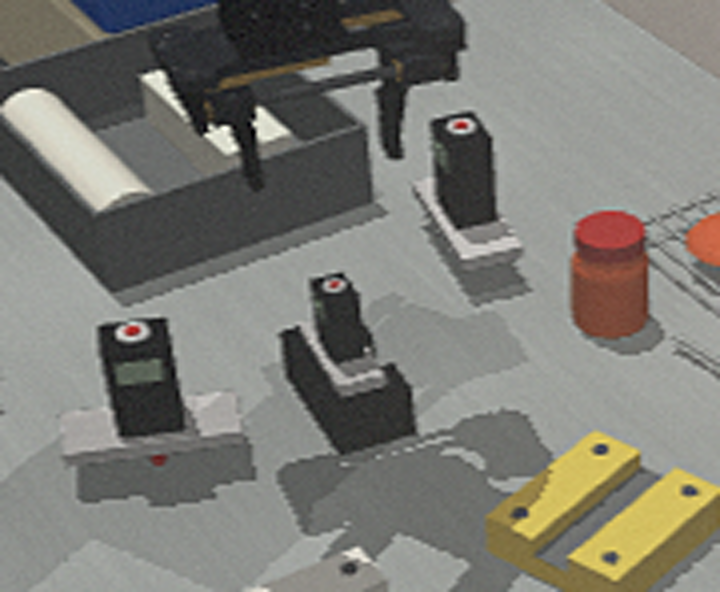

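The gripper is above the small gauge on its rest, with the jaws along the gauge's x and the other gauges clear. Descending.

>>> {"op": "apply_moves", "data": {"rows": [[-3,2,-35,0],[-3,2,-70,0],[-3,2,-105,0],[-3,2,-130,0],[-3,2,-145,0]]}}

```text
time: 2.38
tcp_pos: [0.4795, 0.3464, 0.0748]
tcp_rot: [2.427, 1.993, -0.006]
ft_force: [-0.1, -0.2, 0.2]
width: 0.0865
```

>>> {"op": "apply_moves", "data": {"rows": [[0,0,-7,0],[0,0,-13,0],[0,0,-13,0]]}}

```text
time: 2.63
tcp_pos: [0.479, 0.3464, 0.061]
tcp_rot: [2.427, 1.995, -0.008]
ft_force: [1.1, 1.1, -0.7]
width: 0.0871
```

Run:
```python
from h import *
st()
```

```text
t 2.63 tcp [479.  346.4  61. ] jaw deg -11.2 tilt [ 2.427  1.995 -0.008] F [ 1.1  1.1 -0.7] w 87.1
```

>>> {"op": "apply_moves", "data": {"rows": [[3,1,3,0],[3,1,3,0]]}}

```text
time: 2.8
tcp_pos: [0.4839, 0.3484, 0.0657]
tcp_rot: [2.426, 1.994, -0.001]
ft_force: [0.9, -0.2, 1.2]
width: 0.087
```

>>> {"op": "apply_moves", "data": {"rows": [[0,0,0,0],[0,0,0,0],[0,0,0,0],[0,0,0,0],[0,0,0,0]], "grip": 0}}

```text
time: 3.22
tcp_pos: [0.4839, 0.3484, 0.0659]
tcp_rot: [2.426, 1.994, -0.001]
ft_force: [-0.3, -0.1, 0.1]
width: 0.0616
```

>>> {"op": "apply_moves", "data": {"rows": [[0,0,0,0],[0,0,0,0],[0,0,0,0]]}}

```text
time: 3.47
tcp_pos: [0.4838, 0.3483, 0.0659]
tcp_rot: [2.426, 1.994, -0.001]
ft_force: [-0.9, -0.6, 0.2]
width: 0.0415
```

>>> {"op": "apply_moves", "data": {"rows": [[0,0,0,0],[0,0,0,0],[0,0,0,0],[0,0,0,0]]}}

```text
time: 3.8
tcp_pos: [0.4836, 0.3483, 0.0658]
tcp_rot: [2.426, 1.994, -0.002]
ft_force: [-0.8, 0.6, 0.3]
width: 0.026
```

>>> {"op": "apply_moves", "data": {"rows": [[0,0,10,0],[0,0,30,0],[0,0,70,0],[0,0,110,0],[0,0,140,0]]}}

```text
time: 4.22
tcp_pos: [0.4837, 0.3484, 0.2084]
tcp_rot: [2.426, 1.994, 0.0]
ft_force: [1.3, -0.0, -3.6]
width: 0.0261
```

Run:
```python
from h import *
st()
```

```text
t 4.22 tcp [483.7 348.4 208.4] jaw deg -11.1 tilt [2.426 1.994 0.   ] F [ 1.3 -0.  -3.6] w 26.1
```

Gauge held: width 26 mm, weight about 3.6 N. Carrying it to the green block.

>>> {"op": "apply_moves", "data": {"rows": [[0,-25,0,3],[0,-60,0,6],[0,-95,0,9],[0,-130,0,12],[0,-165,0,15]]}}

```text
time: 4.63
tcp_pos: [0.4825, 0.1819, 0.2085]
tcp_rot: [2.141, 2.298, -0.001]
ft_force: [0.7, -0.3, -5.6]
width: 0.0261
```

>>> {"op": "apply_moves", "data": {"rows": [[0,-38,0,2],[0,-76,0,4],[0,-114,0,6],[0,-152,0,8],[0,-190,0,10]]}}

```text
time: 5.05
tcp_pos: [0.4813, -0.0096, 0.2086]
tcp_rot: [-1.93, -2.478, 0.002]
ft_force: [0.9, -0.0, -4.1]
width: 0.0257
```

>>> {"op": "apply_moves", "data": {"rows": [[0,-38,0,2],[0,-76,0,4],[0,-114,0,6],[0,-152,0,8],[0,-190,0,8]]}}

```text
time: 5.47
tcp_pos: [0.4803, -0.2011, 0.2086]
tcp_rot: [-1.751, -2.607, 0.002]
ft_force: [1.5, 0.3, -4.5]
width: 0.0261
```

Run:
```python
from h import *
st()
```

```text
t 5.47 tcp [ 480.3 -201.1  208.6] jaw deg 22.2 tilt [-1.751e+00 -2.607e+00  2.000e-03] F [ 1.5  0.3 -4.5] w 26.1
```

>>> {"op": "apply_moves", "data": {"rows": [[3,-38,0,0],[5,-76,0,-1],[8,-114,0,-1],[11,-145,-10,-1],[11,-157,-30,-1]]}}

```text
time: 5.88
tcp_pos: [0.4932, -0.3654, 0.181]
tcp_rot: [1.773, 2.582, -0.008]
ft_force: [0.5, -0.7, -3.7]
width: 0.0261
```

>>> {"op": "apply_moves", "data": {"rows": [[0,0,-30,0],[0,0,-60,0],[0,0,-75,0],[0,0,-75,0],[0,0,-75,0]]}}

```text
time: 6.3
tcp_pos: [0.4924, -0.3646, 0.105]
tcp_rot: [1.775, 2.585, -0.007]
ft_force: [0.4, 0.1, -3.4]
width: 0.026
```

Run:
```python
from h import *
o=st()
ft=grab('top'); G1=manip.masks_of('top','gauge_grip')
fs=grab('side'); G2=manip.masks_of('side','gauge_grip')
for G in(G1,G2): print([(round(d['p'],2),np.round(d['position']),d['region'].sum()) for d in G])
# red probe: predicted tip
zf=o['tcp_pos'][2]-.0208; x,y=o['tcp_pos'][:2]
print('pred tip side',proj(fs,[[x,y,zf-.02],[x,y,zf],[.4908,-.3581,.036]]))
a=cv2.resize(fs['frame'][290:430,350:490],None,fx=4,fy=4,interpolation=cv2.INTER_CUBIC)
cv2.imwrite('pics/s2c.png',a[:,:,::-1]); cv2.imwrite('pics/t2c.png',cv2.resize(ft['frame'][205:305,400:520],None,fx=5,fy=5,interpolation=cv2.INTER_CUBIC)[:,:,::-1])
```

```text
t 6.3 tcp [ 492.4 -364.6  105. ] jaw deg 21.0 tilt [ 1.775  2.585 -0.007] F [ 0.4  0.1 -3.4] w 26.0
[(0.82, array([155., 186.]), np.int64(927)), (0.66, array([191., 304.]), np.int64(1013))]
[(0.95, array([288., 150.]), np.int64(658)), (0.63, array([444., 366.]), np.int64(260)), (0.62, array([211., 216.]), np.int64(497))]
pred tip side [[426.06858739 364.27915699]
 [427.35125671 358.75179051]
 [421.68282805 370.02255695]]
```

View pics/s2c.png

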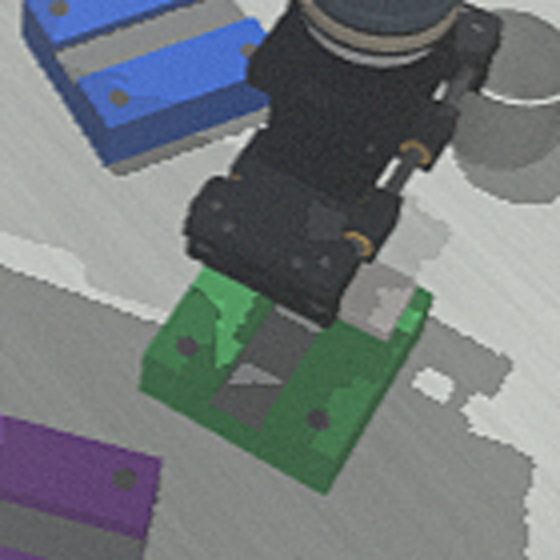

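The side view shows the gripper over the green block. It hides the probe, but the foot's near end shows at about (445,365) in the full image. I'll check the gauge's offset in the hand from that end.

Run:
```python
from h import *
o=st(); fs=grab('side'); d=min(manip.masks_of('side','gauge_grip'),key=lambda d:np.hypot(*(np.array(d['position'])-(444,366))))
m=d['region']; im=fs['frame'].astype(int)
ch=im.max(2)-im.min(2); m&=(ch<35)&(im.sum(2)>240)
print(m.sum())
cnt=max(cv2.findContours(m.astype(np.uint8),0,2)[0],key=cv2.contourArea)
zt=o['tcp_pos'][2]-.0108; a=np.radians(21); x,y=o['tcp_pos'][:2]
ux=np.array([np.cos(a),np.sin(a)]);uy=np.array([-ux[1],ux[0]])
P=lambda s,t,z:[*(np.array([x,y])+s*ux+t*uy),z]
print('pred end corners top/bottom',proj(fs,[P(.018,-.045,zt),P(-.018,-.045,zt),P(.018,-.045,zt-.01),P(-.018,-.045,zt-.01)]).round(1).tolist())
print('seen',cv2.approxPolyDP(cnt,1.2,True)[:,0].tolist())
# best t offset: slide foot so IoU of the extreme edges matches
best=[]
for dt in np.arange(-8,8.1,1):
  for ds in np.arange(-6,6.1,1):
    q=np.array([x,y])+dt/1e3*uy+ds/1e3*ux
    B=sil(fs,[(.036,.09,zt-.01,zt)],[q[0],q[1],a])[::1]
    B=B.reshape(480,S,640,S).mean((1,3))
    out=(m*(1-B)).sum()
    w=np.zeros((480,640));w[cnt[:,0,1].min()-0:490,437:470]=1
    inn=(B*(~m)*w).sum()
    best.append((out+inn,dt,ds))
print(sorted(best)[:6])
```

```text
t 6.5 tcp [ 494.2 -366.2  107.9] jaw deg 21.1 tilt [ 1.77   2.579 -0.009] F [ 0.6  0.2 -5. ] w 25.8
233
pred end corners top/bottom [[453.7, 359.8], [445.9, 372.4], [452.8, 362.6], [445.1, 375.1]]
seen [[441, 355], [435, 367], [436, 369], [446, 373], [453, 361]]
[(np.float64(38.875), np.float64(0.0), np.float64(1.0)), (np.float64(39.5625), np.float64(-1.0), np.float64(1.0)), (np.float64(40.6875), np.float64(-1.0), np.float64(0.0)), (np.float64(41.0625), np.float64(0.0), np.float64(2.0)), (np.float64(41.3125), np.float64(0.0), np.float64(0.0)), (np.float64(41.625), np.float64(0.0), np.float64(-1.0))]
```

The foot sits where predicted (offset about 0). Correcting laterally and going down.

>>> {"op": "apply_moves", "data": {"rows": [[-3,8,-8,0],[-3,8,-8,0],[-3,8,-20,0],[-3,8,-30,0],[-3,8,-30,0]]}}

```text
time: 7.02
tcp_pos: [0.4899, -0.3571, 0.0753]
tcp_rot: [1.773, 2.583, -0.008]
ft_force: [0.1, 0.5, -3.8]
width: 0.0261
```

Run:
```python
from h import *
st()
```

```text
t 7.02 tcp [ 489.9 -357.1   75.3] jaw deg 21.1 tilt [ 1.773  2.583 -0.008] F [ 0.1  0.5 -3.8] w 26.1
```

>>> {"op": "apply_moves", "data": {"rows": [[1,-1,-4,0],[1,-1,-8,0],[1,-1,-12,0],[1,-1,-14,0],[1,-1,-14,0]]}}

```text
time: 7.43
tcp_pos: [0.4911, -0.3585, 0.0614]
tcp_rot: [1.773, 2.583, -0.008]
ft_force: [0.1, -0.2, -3.4]
width: 0.0262
```

Run:
```python
from h import *
st()
```

```text
t 7.43 tcp [ 491.1 -358.5   61.4] jaw deg 21.1 tilt [ 1.773  2.583 -0.008] F [ 0.1 -0.2 -3.4] w 26.2
```

>>> {"op": "apply_moves", "data": {"rows": [[0,0,-1,0],[0,0,-2,0],[0,0,-2,0]]}}

```text
time: 7.68
tcp_pos: [0.4911, -0.3585, 0.0599]
tcp_rot: [1.773, 2.583, -0.008]
ft_force: [-0.8, 1.7, 2.1]
width: 0.026
```

Run:
```python
from h import *
o=st()
ft=grab('top'); fs=grab('side'); st()
a=cv2.resize(fs['frame'][310:430,370:490],None,fx=5,fy=5,interpolation=cv2.INTER_CUBIC)
cv2.imwrite('pics/s3c.png',a[:,:,::-1])
```

```text
t 7.68 tcp [ 491.1 -358.5   59.9] jaw deg 21.1 tilt [ 1.773  2.583 -0.008] F [-0.8  1.7  2.1] w 26.0
t 7.78 tcp [ 491.1 -358.5   59.9] jaw deg 21.1 tilt [ 1.773  2.583 -0.009] F [-0.7  0.9  3. ] w 25.8
```

View pics/s3c.png

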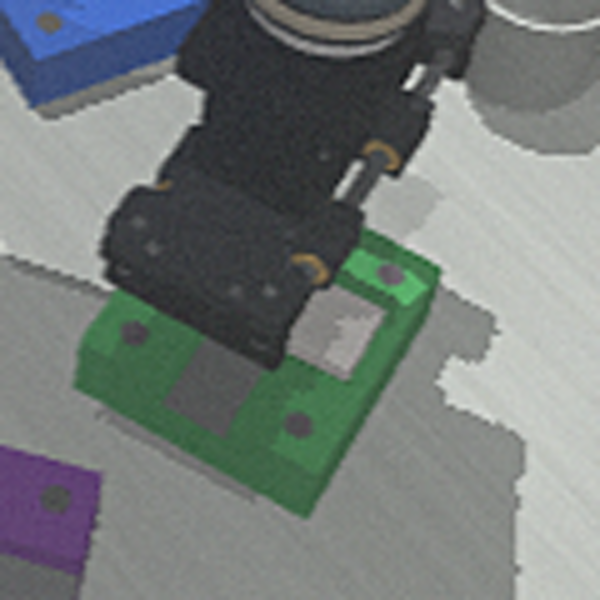

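The probe touched the channel floor at z≈0.0605 (about 7 N net) and the foot looks centred on the block. Pressing on in small steps.

>>> {"op": "apply_moves", "data": {"rows": [[0,0,-1,0],[0,0,-2,0],[0,0,-3,0],[0,0,-4,0],[0,0,-5,0]]}}

```text
time: 8.2
tcp_pos: [0.4912, -0.359, 0.0566]
tcp_rot: [1.771, 2.583, -0.01]
ft_force: [-4.9, 3.0, 21.8]
width: 0.0258
```

>>> {"op": "apply_moves", "data": {"rows": [[0,0,-1,0],[0,0,-1.5,0],[0,0,-2,0],[0,0,-2,0]]}}

```text
time: 8.53
tcp_pos: [0.4913, -0.359, 0.0567]
tcp_rot: [1.77, 2.584, -0.01]
ft_force: [-3.1, 2.8, 14.3]
width: 0.0257
```

>>> {"op": "apply_moves", "data": {"rows": [[0,0,-2,0],[0,0,-3,0],[0,0,-3,0],[0,0,-3,0]]}}

```text
time: 8.87
tcp_pos: [0.4913, -0.3591, 0.0567]
tcp_rot: [1.769, 2.584, -0.011]
ft_force: [-4.6, 3.3, 20.6]
width: 0.0259
```

Run:
```python
from h import *
o=st(); print(np.round(o['torque'],2))
```

```text
t 8.87 tcp [ 491.3 -359.1   56.7] jaw deg 21.2 tilt [ 1.769  2.584 -0.011] F [-4.6  3.3 20.6] w 25.9
[0.92 1.12 0.1 ]
```

It is stiff at z=0.0567, which matches the predicted flat height of 0.0568. Relaxing the push, then releasing.

>>> {"op": "apply_moves", "data": {"rows": [[0,0,-1,0],[0,0,-1,0]]}}

```text
time: 9.03
tcp_pos: [0.4913, -0.3591, 0.0567]
tcp_rot: [1.768, 2.584, -0.011]
ft_force: [-2.4, 2.3, 11.7]
width: 0.026
```

>>> {"op": "apply_moves", "data": {"rows": [[0,0,0,0],[0,0,0,0],[0,0,0,0],[0,0,0,0],[0,0,0,0]], "grip": 0.8}}

```text
time: 9.45
tcp_pos: [0.4914, -0.3591, 0.0562]
tcp_rot: [1.768, 2.584, -0.011]
ft_force: [1.1, -0.4, 0.0]
width: 0.0514
```

>>> {"op": "apply_moves", "data": {"rows": [[0,0,0,0],[0,0,0,0],[0,0,0,0]]}}

```text
time: 9.7
tcp_pos: [0.4914, -0.3591, 0.056]
tcp_rot: [1.769, 2.584, -0.011]
ft_force: [-0.3, -0.2, 0.3]
width: 0.0669
```

>>> {"op": "apply_moves", "data": {"rows": [[0,0,15,0],[0,0,40,0],[0,0,75,0],[0,0,110,0],[0,0,150,0]]}}

```text
time: 10.12
tcp_pos: [0.4906, -0.3583, 0.2063]
tcp_rot: [1.77, 2.586, -0.01]
ft_force: [0.1, -0.2, 1.1]
width: 0.0694
```

>>> {"op": "apply_moves", "data": {"rows": [[-15,35,10,0],[-30,70,10,0],[-45,105,10,0],[-60,140,10,0],[-75,175,10,0]]}}

```text
time: 10.53
tcp_pos: [0.4145, -0.1818, 0.2165]
tcp_rot: [1.771, 2.585, -0.009]
ft_force: [-0.0, 0.3, -0.5]
width: 0.0695
```

Run:
```python
from h import *
st()
ft=grab('top'); T=manip.masks_of('top','gauge_grip'); g1=pick('top','green_channel',(461,251))
fs=grab('side'); U=manip.masks_of('side','gauge_grip'); g2=pick('side','green_channel',(420,372))
near=lambda G,uv:min(G,key=lambda d:np.hypot(*(np.array(d['position'])-uv)))
a1=near(T,(455,245)); a2=near(U,(425,355)); print(a1['position'],a1['p'],a2['position'],a2['p'])
V=[(ft,a1['region']),(fs,a2['region'])]
G=[(.036,.09,0,.010),(.026,.034,0,.07),(.008,.008,0,.081)]
for v in(V[:1],V[1:],V): p,s=fit(v,G,[.491,-.359,.37,.036],[.006,.006,.1,.006]); print('gauge',p.round(4),np.degrees(p[2]).round(1),s)
m=[(ft,g1|a1['region']),(fs,g2|a2['region'])]
gg=[(.12,.11,0,.036)]+[(a,b,c+.036,d+.036) for a,b,c,d in G]
for v in (m[:1],m[1:],m): p,s=fit(v,gg,[.491,-.358,.37],[.006,.006,.1]); print('union',p.round(4),np.degrees(p[2]).round(1),s)
A=cv2.resize(fs['frame'][310:430,370:490],(480,480),interpolation=cv2.INTER_CUBIC);B=cv2.resize(ft['frame'][215:295,420:500],(320,320),interpolation=cv2.INTER_CUBIC)
cv2.imwrite('pics/end.png',np.hstack([A,np.pad(B,((0,160),(0,0),(0,0)))])[:,:,::-1])
```

```text
t 10.53 tcp [ 414.5 -181.8  216.5] jaw deg 21.2 tilt [ 1.771  2.585 -0.009] F [-0.   0.3 -0.5] w 69.5
[191.3, 304.1] 0.6 [425.0, 365.3] 0.59
gauge [ 0.491 -0.359  0.37   0.036] 21.2 0.0
gauge [ 0.4911 -0.3589  0.3786  0.0358] 21.7 0.9205365126676602
gauge [ 0.4911 -0.3589  0.3786  0.0358] 21.7 0.4602682563338301
union [ 0.4921 -0.3615  0.4035] 23.1 0.19590486039296795
union [ 0.4922 -0.358   0.3625] 20.8 0.9350943544892251
union [ 0.4913 -0.3582  0.3695] 21.2 0.5658522838011754
```

View pics/end.png

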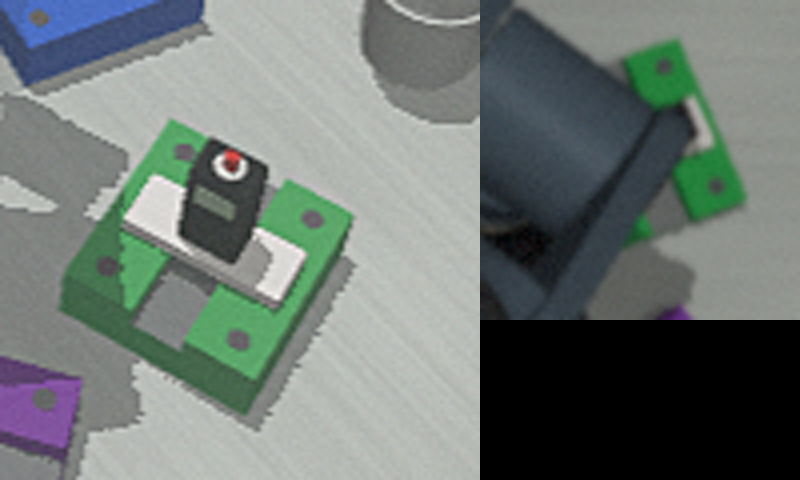

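The close-up shows the gauge standing across the green channel, centred and level. The rod has risen at the top, and the fit puts the foot underside at 35.8 mm against the 36 mm block top. Handing in.

```bash
python3 -c "
from rig import manip
print(manip.close_job())"
```

```text
the job is handed in; nothing more can be done
None
```

The small depth gauge is standing across the middle of the green block's channel, pressed down flat and let go. I handed the job in at about 10.6 s of the 35 s allowed.

**What I did:** I took the gauge from the black rest (26 mm grip) and carried it to the green block. I pressed it down with about 25 N, until it went stiff at a tool height of 56.7 mm against a predicted 56.8 mm. Then I released it and backed off.

**Last checks, from the side camera:**

| Check | Gauge | Green block |
|---|---|---|
| Height | foot underside 35.8 mm | top face 36 mm (given) |
| Yaw | 21.7° | 20.8–21.2° |
| Centre | (0.491, -0.359) | (0.492, -0.358), was (0.491, -0.358) before |

- **Block position:** the green block did not move measurably. Its yaw was 20.9–21.3° beforehand.
- **Probe:** the red rod visibly stands out further on top, so the probe has gone in.

**What did not agree or could not be checked:**
- **Top camera:** the arm blocked its view at the end, so its fits were meaningless and only the side view confirms the final placing.
- **Contact force:** it first showed about 3 to 4 mm lower than I predicted for the probe reaching the channel floor. I did not find out why.
- **Probe depth:** I did not read the probe value itself.

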